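Draw out the strap punch's length stop to its marker and hold it

TASK

On the green strap punch, pinch the grip of the telescoping length stop so that its red lock button is squeezed in, draw the arm out of its sleeve along the scale until the tip of the yellow pointer stands over the blue marker clip, and finish while holding it there, button still squeezed in: a spring pulls the arm back if it is let go. Leave the marker clip where it is set and do not disturb the tools and parts lying around.

Things in the scene. Friction and masses are not known exactly. Their poses are not given: they have to be found in the camera images.
- punch_press: fixed strap punch, a green C-frame hand press with lever, strap bed, rule and sleeve. Origin on the table under the punch axis. Its -y axis is the way the stop arm draws out; its -x side is the robot's side. Base and column: x -28 to 112, y -60 to 60, 252 high; lever ball to 342 high on the +y side
- bed_end (a point): outer end of the strap bed, on its top: 310 along -y from the punch's origin. The bed is an aluminium bar 50 wide (x -25 to 25), 30 high, from the base to here, with a white rule along its robot-side edge (black tick every 10, longer every 50)
- sleeve_mouth (a point): end of the grey sleeve (28 by 28, 18 to 46 high) out of which the stop arm's steel bar slides; 45 towards the robot and 118 along -y from the punch's origin, 32 high
- stop_arm: telescoping stop arm, slides level along the punch's -y, at most 130 from home; axes as the punch's; origin on the table under the grip's middle, at home 45 in -x and 140 in -y of the punch's origin. Locked at home until the button is in by 4.5; then it slides freely (0.5 N friction) against a spring of 3 N plus 0.035 N per mm and locks nowhere else; let go, it runs home and clicks in. A stop foot, top 46 high, reaches +x over the bed
- grip (a point): centre of the stop arm's black upright grip block (30 by 30, from 46 to 96 high), 78 high; both x sides are free above 50 high. Pinch here along the punch's x: 38 wide over the resting button, 32.5 with the button fully in; the button is on the -x side.
- button_face (a point): middle of the red lock button's outer face (button 18 wide in y, 24 high, 66 to 90 high) on the -x, robot's side of the grip; it stands out 8 from the block; the dark latch plate below it is part of the button and moves with it
- lock_button (a joint): how far the lock button is pressed in (towards the punch's +x): 0 at rest, 0.0055 m fully in; it springs back, 4 N to start, 6.2 N fully in
- pointer (a point): tip of the yellow pointer that reaches from the stop arm over the rule, 37 high; level with the stop foot's face, 23 in +y and 25 in +x from the grip's centre
- mark (a point): middle of the top of the blue marker clip on the rule, 34 high; the clip is 8 wide along y, with a fine white centre line, the pointer passes 1 above it. It stands 55 to 115 along -y from the pointer's home. Sizes here are in mm. The pointer is on the mark's middle when both have the same place along the punch's y
- mallet: mallet with one red and one green face and a wooden handle, 230 long, head 92 by 42, lying flat; leave alone
- hammer: hammer with a wooden handle, lying flat; leave alone
- screwdriver: screwdriver with a yellow handle, lying flat; leave alone
- awl: awl with a wooden handle, 130 long, lying on the robot's side of the stop arm; leave alone
- knife: knife with a plain wooden handle, 150 long, lying on the robot's side of the strap bed's outer part; leave alone
- brass_plate: arch-shaped brass handle plate, 135 by 65, 4 thick, lying flat beyond the outer end of the strap bed; leave alone
- rivet_tin: round steel rivet tin, 61 across, 36 high, standing on the far side of the strap bed; leave alone

How it is judged:
On the way, in this order (a step that is already met when the one before it is completed fails the run):
1. the lock button is squeezed in while the stop arm is still home (value of joint lock_button above 0.0045 m and distance of pointer from where it was at the start of the episode below 0.008 m), for 0.1 s.
2. the arm is drawn out to the marker in the pinch and stands there (y of pointer in the frame of mark between -0.004 and 0.004 m and value of joint lock_button above 0.0035 m and contact force between the fingers and stop_arm above 4 N), for 0.3 s.
At the end, for the whole second after the job is handed in: The pointer's tip is over the 8 mm wide marker clip (within 4 mm of its middle along the rule), the arm is at rest, and the fingers hold its grip (more than 4 N) with the lock button still squeezed in (more than 3.5 mm), through the last second (all of step 2 and linear speed of stop_arm below 0.01 m/s); the arm keeps its last pose, push and grip.
It fails at once if the marker clip is shifted by more than 3 mm (distance of mark from where it was at the start of the episode above 0.003 m).
It fails at once if a tool or part lying around is moved by more than 15 mm (distance of any of mallet, hammer, screwdriver, awl, knife, brass_plate, rivet_tin from where it was at the start of the episode above 0.015 m).
It also fails if it takes over 48 s, if anything falls off the work surface, if the arm or the gripper's body presses on something with over 40 N, if the wrist force passes 120 N, or if a joint passes its speed limit or range.

ROBOT

A 6-joint arm with a two-finger parallel gripper is mounted at the origin on the work surface. World frame = base frame: x ahead of the robot, y to its left, z up, the work surface at z = 0. Lengths are in m, angles in rad, forces in N, time in s.
With the tool pointing down it reaches from about 0.3 to 0.875 m from the base axis. Payload 6.4 kg.
Tool frame: the origin (TCP) lies between the finger pads; the fingertips stand 25 mm ahead of it and the grasp point (between the pads) lies 6 mm ahead of it; z points along the fingers, y is the line along which they close (so a half turn about z gives the same grasp; the last joint's range is limited). The gripper opens to 85 mm and grips with 20 to 120 N. Pads are 22 mm wide; open, the fingers measure 114 mm over their backs; the gripper's body (76 mm by 85 mm) begins 54 mm behind the grasp point. The pads swing forward as they close: fully open they stand 13 mm farther back than shut.
Start: joints at [-1.307, 0.181, 1.607, -0, 1.354, -0.206], TCP at [0.26, -0.513, 0.256] pointing down, gripper open.
Joint ranges: [-2.99, 2.99], [-0.89, 2.07], [0.3, 2.58], [-1.14, 4.28], [0, 2.63], [-3.12, 3.12]. Speed limits (rad/s): [2.57, 2.57, 3.01, 3.14, 3.14, 3.14].

INTERFACE

Orientations are given as a unit quaternion [w, x, y, z].
In Python, from bench import ctrl gives the robot as it stands.
- The arm moves only by the tool servo_tool, never from a script. Its argument "series" is text: rows parted by semicolons, each of 7 numbers parted by spaces: the gripper command: -1 is fully open, 1 is shut, values between are in proportion, then the shift along the tool's x, y, z in m, then the turn, a rotation vector about the tool's x, y, z in degrees. A call has 1 to 12 rows; each row is the pose to reach, as a shift and turn from the pose commanded when the call began, along the tool's axes at that moment; what a row does not reach only later rows make up. A row lasts 1/12 s, in which the tool goes at most 41.7 mm and 7.16 degrees, less where a joint would pass 70% of its speed; a pose out of reach is approached as far as the arm can. A call with a gripper value outside its range is refused whole. The fingers move at their own pace and stop on an object; the grip force is fixed at half the most. Time passes only in rows, so rows that repeat a pose let the fingers close. It gives the time, the measured TCP pose, the force, the opening and the grip force at its end, in the units of the state.
- ctrl.get_obs(): the state, without advancing time (a new reading comes with each control period).
- ctrl.camera(name): name is "scene" or "side" or "wrist"; returns a dict with "img" (480x640x3 uint8, red, green, blue), "z_map" (480x640 float32, m along the optical axis (not along the pixel's ray), 0 where there is no reading), "fovy" (degrees; the focal length in pixels is half the picture's height over the tangent of half this angle, whatever the lens; pixels are square), "cx", "cy" (the principal point, pixels), "extrinsics" (4x4, takes a point from camera to world coordinates); the wrist camera has in their place "T_tool_cam" (4x4, takes a point from camera to tool coordinates, whose origin is the TCP and whose axes are the flange's). Camera axes: x right, y down, z forward; pixel columns grow to the right and rows downward; lengths in m; the calibration is good to about 2 mm. A picture is of the moment at which its call begins: read the wrist's pose just before it.
- ctrl.hand_in(): hands the job in; it is judged then, once.
The state is a dict: "time_s": time; "q": joint angles; "dq": joint speeds; "joint_efforts": joint torques, N m; "eef_pos": TCP position; "eef_rot": TCP orientation; "wrist_force": force on the tool from outside, world axes, zero at the start; "torque": the same for the moment, N m; "opening": opening from 0.0 (shut) to 1.0 (fully open); "grasp_force": force on a finger pad.
Only numpy, scipy, OpenCV 4.12 (cv2) and the standard library are available. Lean on these libraries where they do the work, as an engineer would, in place of code of your own. Each camera call takes 0.05 s, during which the arm holds its last target. There are 200 camera calls.

## Working session

There is one attempt and no reset: what is moved stays moved. The work goes in short steps, Python scripts to look and compute and a tool call to move; the robot and the scene stay as the last step left them, time stands still between calls to the robot, and variables do not carry over. Pictures are saved under pics/ and viewed, at most 10 in all, crops included, and the job is handed in when it is done.

Besides the shell and the picture viewer there is one more tool, called after "Emit:" as a command line: name --argument value ..., lists and objects as JSON in quotes. servo_tool: Moves the arm, as the interface text tells. Its arguments: {"type":"object","properties":{"series":{"type":"string"}},"required":["series"]}

```bash
mkdir -p pics; ls; cat > h.py <<'E'
import numpy as np, cv2
from bench import ctrl
from scipy.spatial.transform import Rotation as R
def snap(n,f):
    o=ctrl.get_obs(); c=ctrl.camera(n); cv2.imwrite(f'pics/{f}.png',c['img'][:,:,::-1])
    if n=='wrist':
        T=np.eye(4);q=o['eef_rot'];T[:3,:3]=R.from_quat([q[1],q[2],q[3],q[0]]).as_matrix();T[:3,3]=o['eef_pos'];T=T@c['T_tool_cam']
    else: T=c['extrinsics']
    np.savez(f'pics/{f}.npz',z=c['z_map'],T=T,fovy=c['fovy'],cx=c['cx'],cy=c['cy'],img=c['img']); return o
def px(f,u,v,z=None,h=None):
    d=np.load(f'pics/{f}.npz'); F=240/np.tan(np.radians(d['fovy'])/2)
    r=np.array([(u-d['cx'])/F,(v-d['cy'])/F,1.]); T=d['T']
    if h is not None:
        w=T[:3,:3]@r; s=(h-T[2,3])/w[2]
    else: s=d['z'][int(round(v)),int(round(u))] if z is None else z
    return T[:3,:3]@(r*s)+T[:3,3]
E
python3 -c "
from h import *
print(snap('scene','s1'));snap('side','d1');snap('wrist','w1')
a=[np.load(f'pics/{f}.npz') for f in('s1','d1','w1')]
for x in a: print(x['fovy'],x['cx'],x['cy'],x['T'].round(3).tolist())
"
```

```text
pics
{'time_s': 0.0, 'q': array([-1.30731292e+00,  1.81559476e-01,  1.60801901e+00,  1.81521225e-05,
        1.35380665e+00, -2.06288802e-01]), 'dq': array([ 0.00081543, -0.00044251,  0.00110664,  0.00029172, -0.00066441,
       -0.00059212]), 'joint_efforts': array([ 6.00812405e-05, -4.44866717e+01, -3.51335478e+01, -3.48846379e-04,
        9.30892158e-03,  2.21051175e-05]), 'eef_pos': array([ 0.26018142, -0.51218807,  0.25536844]), 'eef_rot': array([-8.96126709e-04,  9.72540920e-01,  2.32730219e-01, -1.67686996e-05]), 'wrist_force': array([-0.50176841, -0.00186832, -0.98273402]), 'torque': array([ 0.01969854,  0.00400695, -0.04276614]), 'grasp_force': 0.0, 'opening': 0.9980324272465518}
46.04675295720919 327.1003016375277 238.3237729649633 [[-0.4, 0.772, -0.495, 1.167], [0.917, 0.33, -0.226, 0.307], [-0.011, -0.544, -0.839, 1.152], [0.0, 0.0, 0.0, 1.0]]
51.64011841904198 330.1514915799886 230.25073144426563 [[-0.903, -0.339, 0.264, 0.147], [-0.43, 0.708, -0.56, 0.778], [0.003, -0.619, -0.785, 1.173], [0.0, 0.0, 0.0, 1.0]]
71.52590547786144 315.692309092342 235.03349888229482 [[0.453, -0.842, -0.294, 0.336], [-0.892, -0.428, -0.149, -0.474], [-0.001, 0.329, -0.944, 0.374], [0.0, 0.0, 0.0, 1.0]]
```

View pics/s1.png

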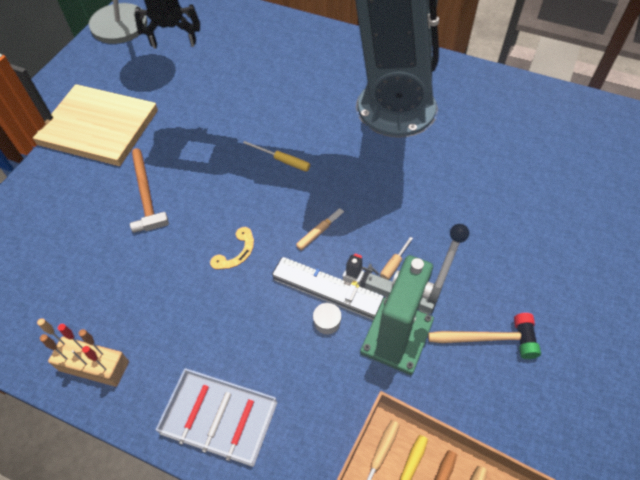

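View pics/d1.png

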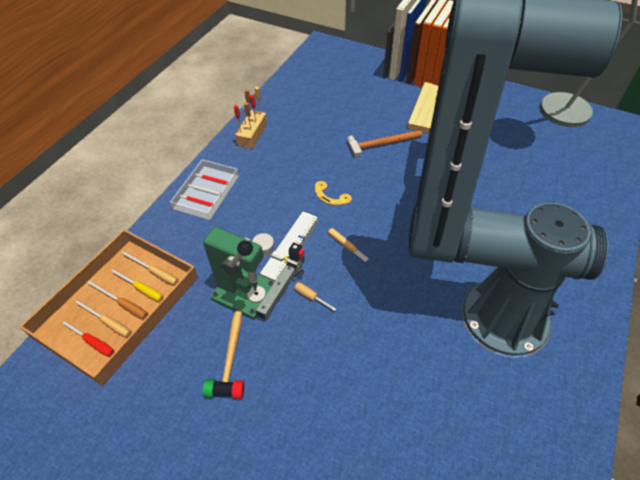

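View pics/w1.png

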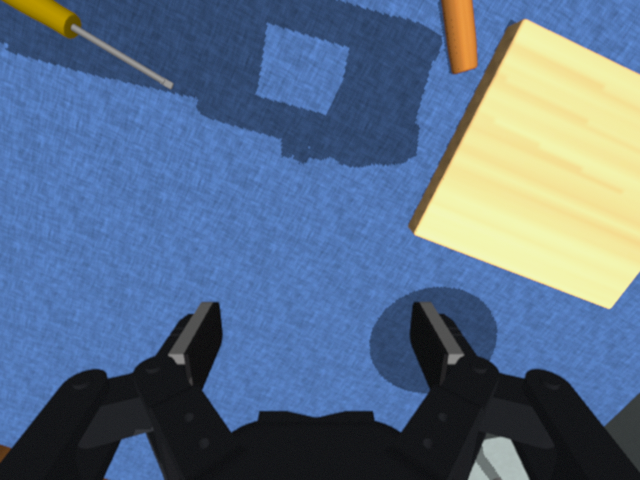

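The scene view shows the press at (400,310), the bed running to its outer end at (280,272), the grip with its red button at (355,263) and the blue clip at (318,273). I'll enlarge it.

```bash
python3 -c "
from h import *
i=cv2.imread('pics/s1.png')[225:325,265:425]
cv2.imwrite('pics/s1c.png',cv2.resize(i,None,fx=5,fy=5,interpolation=cv2.INTER_CUBIC))
"
```

```text
(no output)
```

View pics/s1c.png

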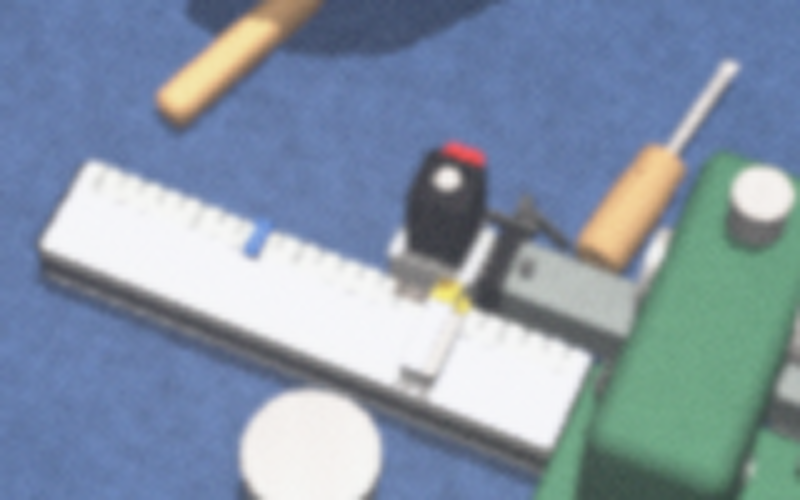

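The crop shows the bed end corners at (92,160) and (42,250), its inner corners at (590,350) and (548,450), the clip at (258,237), the grip's top dot at (448,178) and the pointer at about (450,293).

```bash
python3 -c "
from h import *
P=lambda u,v,h:px('s1',265+u/5-.4,225+v/5-.4,h=h)
a,b,c,d=P(92,160,.03),P(42,250,.03),P(590,350,.03),P(548,450,.03)
print(a,b,c,d,np.linalg.norm(a-b),np.linalg.norm(a-c),np.linalg.norm(b-d))
ny=((a+b)-(c+d))[:2];ny/=np.linalg.norm(ny);print('-y dir',ny,np.degrees(np.arctan2(ny[1],ny[0])))
x=np.array([-ny[1],ny[0]]); 
print('x',x)
be=(a+b)[:2]/2; O=be-.31*ny
g0=O-.045*x+.14*ny
g=P(448,178,.096);print('O',O,'grip pred',g0,'dot',g)
m=P(258,237,.034);print('mark',m, 'from O -y:',(m[:2]-O)@ny,(m[:2]-O)@x,'pointer',O+.117*ny-.02*x, 'travel',(m[:2]-O)@ny-.117)
print('depth dot',px('s1',265+448/5,225+178/5))
"
```

```text
[ 0.59170846 -0.06836335  0.03      ] [ 0.64368411 -0.06832211  0.03      ] [0.59314375 0.17836086 0.03      ] [0.64598416 0.17866901 0.03      ] 0.05197567147405022 0.2467283880036986 0.24700183083422347
-y dir [-0.00756556 -0.99997138] -90.43347893284573
x [ 0.99997138 -0.00756556]
O [0.62004161 0.24164839] grip pred [0.57398372 0.10199285] dot [0.57279964 0.10000954 0.096     ]
mark [0.60076855 0.02026867 0.034     ] from O -y: 0.22151919788383165 -0.017597647802963693 pointer [0.59915701 0.12480305] travel 0.10451919788383164
depth dot [0.57561626 0.10195806 0.09995476]
```

Emit:
servo_tool --series "-1 0.547 -0.387 0.005 0 0 -62.7;-1 0.547 -0.387 0.005 0 0 -62.7;-1 0.547 -0.387 0.005 0 0 -62.7;-1 0.547 -0.387 0.005 0 0 -62.7;-1 0.547 -0.387 0.005 0 0 -62.7;-1 0.547 -0.387 0.005 0 0 -62.7;-1 0.547 -0.387 0.005 0 0 -62.7;-1 0.547 -0.387 0.005 0 0 -62.7;-1 0.547 -0.387 0.005 0 0 -62.7;-1 0.547 -0.387 0.005 0 0 -62.7;-1 0.547 -0.387 0.005 0 0 -62.7;-1 0.547 -0.387 0.005 0 0 -62.7"

```text
time_s: 1.15
eef_pos: [0.494, -0.0683, 0.2526]
eef_rot: [0.0, 0.709, 0.705, 0.0]
wrist_force: [-0.0, -0.1, -0.2]
opening: 0.998
grasp_force: 0.0
```

Emit:
servo_tool --series "-1 0.138 0.079 0 0 15 0;-1 0.138 0.079 0 0 15 0;-1 0.138 0.079 0 0 15 0;-1 0.138 0.079 0 0 15 0;-1 0.138 0.079 0 0 15 0;-1 0.138 0.079 0 0 15 0;-1 0.138 0.079 0 0 15 0;-1 0.138 0.079 0 0 15 0"

```text
time_s: 1.82
eef_pos: [0.573, 0.0663, 0.2524]
eef_rot: [-0.092, 0.704, 0.698, 0.092]
wrist_force: [-0.1, 0.1, -0.4]
opening: 1.002
grasp_force: 0.0
```

```bash
python3 -c "
from h import *
o=snap('wrist','w2');print(o['eef_pos'],o['eef_rot'])"
```

```text
[0.57303771 0.06630412 0.25236088] [-0.09202636  0.70368373  0.69845335  0.09232159]
```

View pics/w2.png

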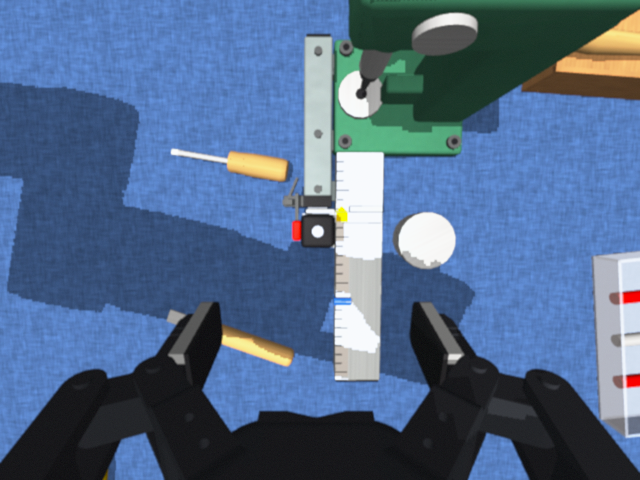

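The wrist view shows the grip's top dot at (318,231), the button at (297,230), the pointer at (342,214), the clip at (343,300) and the bed end at row 380.

```bash
python3 -c "
from h import *
d=np.load('pics/w2.npz');I=d['img'].astype(int);print('T',d['T'].round(3).tolist())
def cen(m,r):
    u0,u1,v0,v1=r;v,u=np.nonzero(m[v0:v1,u0:u1]);return u.mean()+u0,v.mean()+v0,u.min()+u0,u.max()+u0,v.min()+v0,v.max()+v0
Rr,G,B=I[...,0],I[...,1],I[...,2]
b=cen((B-Rr>90),(333,354,285,315)); y=cen((Rr-B>100)&(G-B>80),(330,355,200,230)); w=cen((Rr>180),(308,328,220,242));r=cen((Rr-G>100),(285,310,215,245))
print(b,y,w,r)
print('mark',px('w2',*b[:2],h=.034));print('ptr',px('w2',*y[:2],h=.037));print('dot',px('w2',*w[:2],h=.096), px('w2',*w[:2]));print('btn',px('w2',*r[:2],h=.09))
print('bedend',px('w2',335,380,h=.03),px('w2',380,380,h=.03),px('w2',336,153,h=.03))
i=cv2.imread('pics/w2.png')[190:310,285:385]
cv2.imwrite('pics/w2c.png',cv2.resize(i,None,fx=5,fy=5,interpolation=cv2.INTER_CUBIC))
"
```

```text
T [[1.0, -0.007, -0.001, 0.573], [-0.007, -0.997, -0.075, 0.118], [-0.001, 0.075, -0.997, 0.389], [0.0, 0.0, 0.0, 1.0]]
(np.float64(341.14285714285717), np.float64(300.95238095238096), np.int64(333), np.int64(350), np.int64(297), np.int64(305)) (np.float64(341.408), np.float64(214.536), np.int64(337), np.int64(346), np.int64(207), np.int64(221)) (np.float64(317.28846153846155), np.float64(231.0), np.int64(312), np.int64(323), np.int64(226), np.int64(236)) (np.float64(296.0628571428571), np.float64(230.34285714285716), np.int64(292), np.int64(300), np.int64(221), np.int64(240))
mark [0.59965522 0.0193855  0.034     ]
ptr [0.59984695 0.11288209 0.037     ]
dot [0.57410726 0.09940374 0.096     ] [0.57409784 0.09956739 0.09859871]
btn [0.55507481 0.09975349 0.09      ]
bedend [ 0.59296837 -0.07146258  0.03      ] [ 0.64317134 -0.0718052   0.03      ] [0.59474248 0.17792156 0.03      ]
```

View pics/w2c.png

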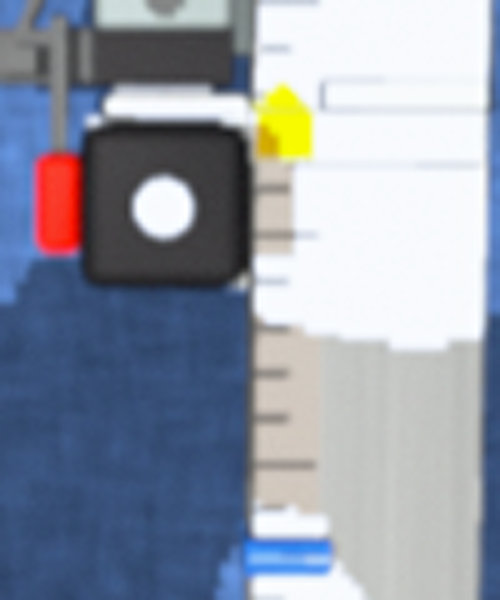

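The pointer tip is at crop (283,85) and the clip's centre line is at row 556, so the travel is about 102 mm. The grip at (0.574, 0.0995) fits the scene estimate. Descending now.

Emit:
servo_tool --series "-1 -0.003 0 0.04 0 0 0;-1 -0.006 0 0.08 0 0 0;-1 -0.009 0 0.12 0 0 0;-1 -0.0126 0 0.15 0 0 0;-1 -0.0126 0 0.17 0 0 0;-1 -0.0126 0 0.17 0 0 0;-1 -0.0126 0 0.17 0 0 0;-1 -0.0126 0 0.17 0 0 0"

```text
time_s: 2.53
eef_pos: [0.5749, 0.0979, 0.0868]
eef_rot: [-0.091, 0.704, 0.698, 0.093]
wrist_force: [-0.2, -0.1, 0.0]
opening: 1.002
grasp_force: 0.0
```

```bash
python3 -c "
from h import *
o=snap('wrist','w3');print(o['eef_pos'],o['eef_rot'])"
```

```text
[0.57489175 0.09793199 0.08682325] [-0.09091224  0.70364508  0.69849399  0.09340617]
```

View pics/w3.png

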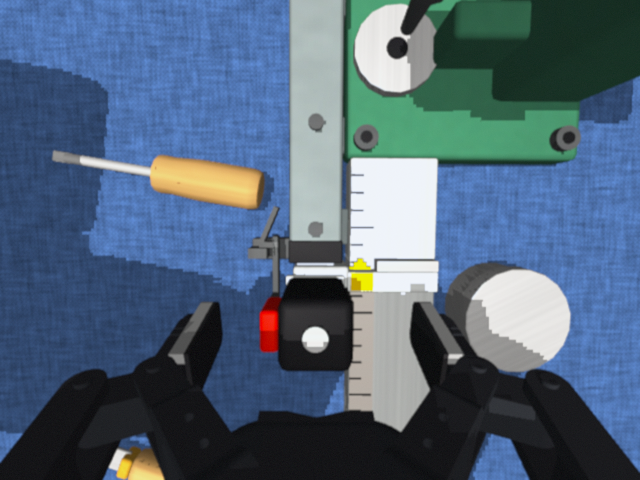

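Emit:
servo_tool --series "-1 0 -0.0023 0.002 0 0 0;-1 0 -0.0023 0.002 0 0 0;0.1 0 -0.0023 0.002 0 0 0;1 0 -0.0023 0.002 0 0 0;1 0 -0.0023 0.002 0 0 0;1 0 -0.0023 0.002 0 0 0;1 0 -0.0023 0.002 0 0 0;1 0 -0.0023 0.002 0 0 0;1 0 -0.0023 0.002 0 0 0;1 0 -0.0023 0.002 0 0 0;1 0 -0.0023 0.002 0 0 0;1 0 -0.0023 0.002 0 0 0"

```text
time_s: 3.58
eef_pos: [0.5743, 0.0992, 0.0844]
eef_rot: [-0.09, 0.704, 0.698, 0.095]
wrist_force: [12.6, 1.6, -1.9]
opening: 0.347
grasp_force: 63.1
```

The grip is firm at 63 N with the button squeezed. Now drawing out most of the way, with a 1.5 mm lateral relief.

Emit:
servo_tool --series "1 0 0.0015 0 0 0 0;1 0 0.0015 0 0 0 0;1 -0.0097 0.0015 -0.0026 0 0 0;1 -0.0193 0.0015 -0.0052 0 0 0;1 -0.029 0.0015 -0.0078 0 0 0;1 -0.0386 0.0015 -0.0104 0 0 0;1 -0.0483 0.0015 -0.0129 0 0 0;1 -0.058 0.0015 -0.0155 0 0 0;1 -0.0676 0.0015 -0.0181 0 0 0;1 -0.0773 0.0015 -0.0207 0 0 0;1 -0.0869 0.0015 -0.0233 0 0 0;1 -0.0869 0.0015 -0.0233 0 0 0"

```text
time_s: 4.58
eef_pos: [0.5734, 0.009, 0.0844]
eef_rot: [-0.092, 0.704, 0.698, 0.094]
wrist_force: [5.3, 5.7, 6.3]
opening: 0.348
grasp_force: 60.0
```

```bash
python3 -c "
from h import *
o=snap('wrist','w4');print(o['eef_pos'],o['eef_rot'],o['wrist_force'],o['opening'])
i=cv2.imread('pics/w4.png')[200:440,220:460]
cv2.imwrite('pics/w4c.png',cv2.resize(i,None,fx=2.5,fy=2.5,interpolation=cv2.INTER_CUBIC))"
```

```text
[0.57338967 0.00901532 0.08438373] [-0.09199481  0.70370347  0.69826362  0.09362854] [5.32850435 5.73710078 6.3151754 ] 0.34806827442738913
```

View pics/w4c.png

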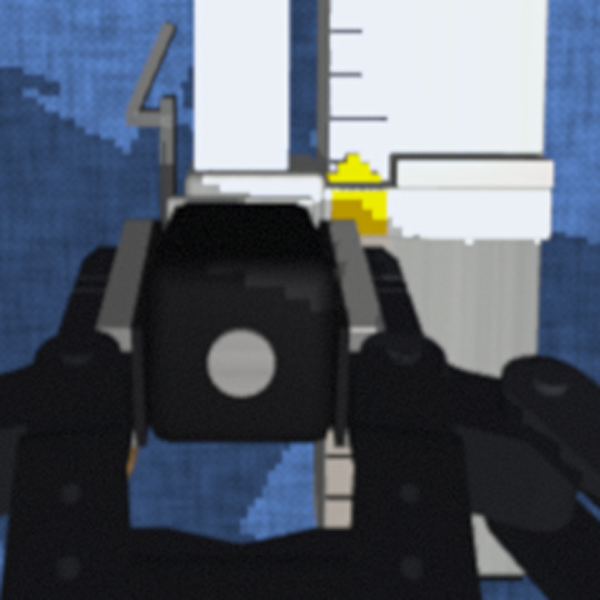

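The crop shows the pointer tip at (353,155), with a long rule tick at row 118 and short ticks at 74 and 31; the clip is hidden behind the grip. I'll use the rule ticks as a common reference.

```bash
python3 -c "
from h import *
A=lambda u,v,h:px('w2',285+u/5-.4,190+v/5-.4,h=h)
B=lambda u,v,h:px('w4',220+u/2.5-.3,200+v/2.5-.3,h=h)
print('w2 tip',A(283,85,.037),'L1',A(285,465,.03),'L2',A(285,235,.03),'mark',A(288,556,.034))
print('w4 tip',B(353,153,.037),'Long',B(355,118,.03),B(345,74,.03),B(345,31,.03))
"
```

```text
w2 tip [0.59964011 0.12121376 0.037     ] L1 [0.60048428 0.03865423 0.03      ] L2 [0.60055383 0.08900158 0.03      ] mark [0.60080063 0.01954553 0.034     ]
w4 tip [0.59831084 0.03220872 0.037     ] Long [0.59971112 0.03926274 0.03      ] [0.59739327 0.04942732 0.03      ] [0.59737881 0.05926767 0.03      ]
```

Emit:
servo_tool --series "1 -0.0039 0 -0.001 0 0 0;1 -0.0077 0 -0.0021 0 0 0;1 -0.0116 0 -0.0031 0 0 0;1 -0.0116 0 -0.0031 0 0 0;1 -0.0116 0 -0.0031 0 0 0;1 -0.0116 0 -0.0031 0 0 0;1 -0.0116 0 -0.0031 0 0 0;1 -0.0116 0 -0.0031 0 0 0"

```text
time_s: 5.3
eef_pos: [0.5732, -0.0013, 0.0844]
eef_rot: [-0.092, 0.703, 0.699, 0.094]
wrist_force: [5.1, 3.8, 6.3]
opening: 0.345
grasp_force: 60.2
```

```bash
python3 -c "
from h import *
o=snap('wrist','w5');print(o['eef_pos'],o['wrist_force'],o['opening'],o['grasp_force'])
snap('scene','s2')
i=cv2.imread('pics/w5.png')[200:320,300:420]
j=cv2.imread('pics/s2.png')[245:305,285:345]
f=lambda a,k:cv2.resize(a,(400,400),interpolation=cv2.INTER_CUBIC)
cv2.imwrite('pics/c5.png',np.hstack([f(i,0),f(j,0)]))"
```

```text
[ 0.57322359 -0.00132449  0.08435082] [5.05554126 3.82736783 6.34061864] 0.3447860540863186 60.203910630661994
```

View pics/c5.png

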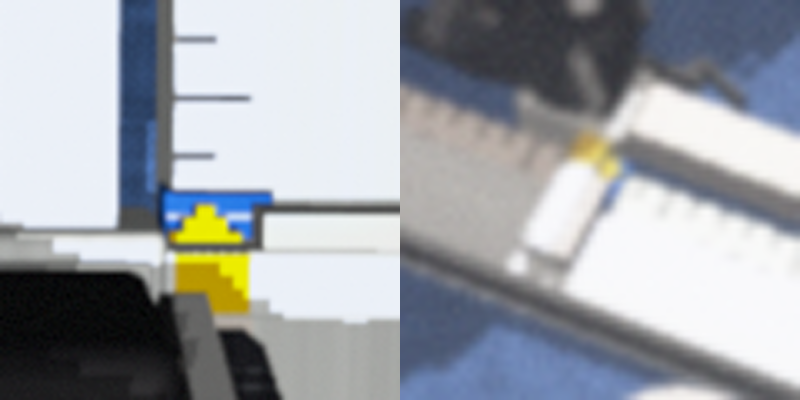

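The tip (row 203) is about 2 mm short of the clip's white line (row 215), or about 2.5 mm allowing for parallax. Drawing a little more.

Emit:
servo_tool --series "1 -0.0026 0 -0.0007 0 0 0;1 -0.0026 0 -0.0007 0 0 0;1 -0.0026 0 -0.0007 0 0 0;1 -0.0026 0 -0.0007 0 0 0;1 -0.0026 0 -0.0007 0 0 0;1 -0.0026 0 -0.0007 0 0 0;1 -0.0026 0 -0.0007 0 0 0;1 -0.0026 0 -0.0007 0 0 0;1 -0.0026 0 -0.0007 0 0 0;1 -0.0026 0 -0.0007 0 0 0"

```text
time_s: 6.23
eef_pos: [0.5732, -0.004, 0.0844]
eef_rot: [-0.092, 0.703, 0.699, 0.094]
wrist_force: [6.3, 5.7, 5.8]
opening: 0.343
grasp_force: 60.2
```

```bash
python3 -c "
from h import *
o=snap('wrist','w6');print(o['eef_pos'],o['wrist_force'],o['opening'],o['grasp_force'])
i=cv2.imread('pics/w6.png')[200:320,300:420]
cv2.imwrite('pics/c6.png',cv2.resize(i,(400,400),interpolation=cv2.INTER_CUBIC))"
```

```text
[ 0.57321472 -0.00399429  0.0843794 ] [6.27365911 5.68739776 5.75706394] 0.34345157352106964 60.1571971247904
```

View pics/c6.png

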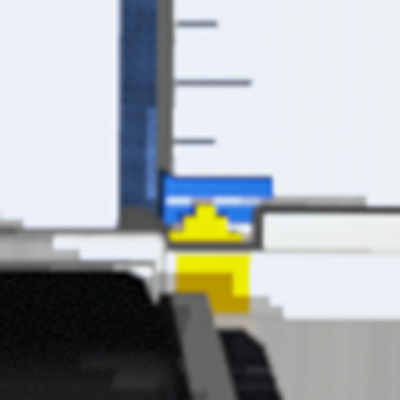

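The tip (row 202) now stands on the clip's white line (row 200), held at 60 N. Handing in.

```bash
python3 -c "
from h import *
print(ctrl.hand_in())"
```

```text
the job is handed in; nothing more can be done
None
```

I squeezed the button in, drew the stop arm out about 103 mm until the pointer tip stood within about 0.5 mm of the clip's centre line, and handed the job in at about 6.3 s with a 60 N grip; the hand-in gave no verdict.

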